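Lock the taper's drive roller flat-up in its cleaning cradle

ROBOT

A 7-joint arm with a two-finger parallel gripper is mounted at the origin on a cart in front of the work surface, level with it; the furniture and walls round the work are solid. World frame = base frame: x ahead of the robot, y to its left, z up, the work surface at z = 0. Lengths are in m, angles in rad, forces in N, time in s.
With the tool pointing down it reaches from about 0.4 to 0.9 m from the base axis. Payload 5.6 kg.
Tool frame: the origin (TCP) lies midway between the tips of the shut fingers; the grasp point (between the pads) lies 19 mm behind it; z points along the fingers, x is the direction in which the jaws open and shut, and the axes are right-handed (so a half turn about z gives the same grasp; the last joint's range is limited). The gripper opens to 92 mm and grips with 3 to 60 N. Pads are 20 mm wide; open, the fingers measure 128 mm over their backs; the gripper's body (75 mm by 189 mm) begins 69 mm behind the grasp point.
Start: joints at [1.114, 0.468, -0.012, 1.603, 0.006, 1.071, -0.056], TCP at [0.261, -0.595, 0.215] pointing down, gripper open.
Joint ranges: [-2.53, 2.53], [-0.31, 2.02], [-1.57, 1.55], [0.28, 2.44], [-1.29, 4.43], [0.15, 1.84], [-2.92, 2.92]. Speed limits (rad/s): [2.57, 2.57, 3.14, 3.14, 3.14, 3.14, 3.14].

INTERFACE

Orientations are given as a unit quaternion [x, y, z, w].
In Python, from station import env, planner, eyes, job gives the robot as it stands. Calls block until the motion is done:
- env.move_pose(position, orientation): joint-space move of the TCP to a pose.
- env.move_straight(position, attitude=None, v=0.15, max_force=None): straight line of the TCP; attitude=None keeps the orientation; v is the mean speed in m/s. With max_force (N) it stops when the force on the tool has changed by that much, and returns True; else False.
- env.move_j(angles): joint-space move.
- env.command_gripper(opening): finger opening in m; the grip force is fixed at half the most; returns when the fingers have stopped.
- env.sleep(seconds).
- planner.inverse_kinematics(position, orientation): joint angles nearest the present ones, or None.
- eyes.read_camera(name): name is "side" or "top" or "wrist"; returns a dict with "img" (420x560x3 uint8, red, green, blue), "z_map" (420x560 float32, m along the optical axis (not along the pixel's ray), 0 where there is no reading), "intrinsics" (3x3 intrinsics, pixels), "world_from_camera" (4x4, takes a point from camera to world coordinates); the wrist camera has in their place "hand_eye" (4x4, takes a point from camera to tool coordinates, whose origin is the TCP and whose axes are the tool frame's). Camera axes: x right, y down, z forward; pixel columns grow to the right and rows downward; lengths in m; the calibration is good to about 2 mm. A picture is of the moment at which its call begins: read the wrist's pose just before it.
A pose or a line that the arm cannot do raises env.PlanningError and nothing moves.
- job.sign_off(): hands the job in, once; it reports no verdict.
Readings, each from a call of its own:
- env.get_time(): time.
- env.get_joint_positions(): joint angles.
- env.get_qd(): joint speeds.
- env.get_effort(): joint torques, N m.
- env.get_tcp_pos(): TCP position.
- env.get_tcp_rot(): TCP orientation.
- env.get_wrist_force(): force on the tool from outside, world axes, zero at the start.
- env.get_wrist_torque(): the same for the moment, N m.
- env.get_opening(): finger opening in m.
Only numpy, scipy, OpenCV 4.12 (cv2) and the standard library are available. Lean on these libraries where they do the work, as an engineer would, in place of code of your own. Each camera call takes 0.05 s, during which the arm holds its last target. There are 200 camera calls.

TASK

The bag taper's drive roller lies in a V-block cradle to have its sleeve cleaned. Without lifting it out, roll it round in the V-blocks until the milled flat beside its sleeve faces straight up, then swing the hinged hold-down arm over and press it down until its pad lies flush on the flat, so that the roller cannot turn. Leave the roller seated in both V-blocks and leave the other things on the table where they are.

Things in the scene. Friction and masses are not known exactly. Their poses are not given: they have to be found in the camera images.
- sleeve (a point): Centre of the roller's orange-brown sleeve, on the roller's axis: the place to grip. The sleeve is a cylinder 46 mm across, 116 mm long (58 mm either way). Below it is free air down to the cradle's 12 mm thick base. x axis: along the roller, away from its flat end (the right-hand end, nearer the robot). z axis: the way the flat faces, square to the roller (straight up when the job is done).
- flat (a point): Centre of the flat, a bright milled face 27 mm wide, 38 mm long, 12 mm from the roller's axis (the shaft's radius is 18 mm) and 84 mm along the roller from the sleeve's centre. It turns with the roller; z axis out of the flat, x along the roller.
- roller: The whole roller: dark steel shaft 36 mm across, 226 mm long, with the sleeve and the flat; about 0.6 kg, loose, lying level with its plain ends in the two V-blocks. Origin on its axis at mid length, x along it; its turn about x says nothing of the flat. A yellow paint mark on its end face nearer the robot is on the flat's side. At the start the flat faces sideways or down.
- seat (a point): Point of the cradle on the seated roller's axis, midway between the V-blocks, 105 mm above the table. x along the roller to its far (left) end, y across it to the near left, z up. The grey V-blocks (22 mm thick, 68 mm wide, 90 degree V, tops level with the axis) stand 98 mm either way along x; an end plate stands at x = +126 mm. The cradle is fixed; its place varies and its turn, 0.65 to 1.15 rad to the left.
- hold_down_hinge (a point): Hinge of the hold-down arm, on a grey post on the far side of the roller, at x = -64, y = -42, z = +20 mm in the seat's axes; axes as for the seat. The hinge line runs along x. Fixed to the cradle.
- hold_down_grip (a point): Middle of the red grip at the end of the hold-down arm, 80 mm from the hinge. The grip is 30 mm wide along the hinge line, 34 mm long, 11 mm thick; the rest of the arm is a steel strip 24 mm wide, 8 mm thick. y axis: along the arm away from the hinge; z axis: out of the arm's outer face (its top when down).
- hold_down (a joint): Angle of the hold-down arm, rad: 0 when level with its rubber pad flush on the upturned flat; grows as it swings up and away from the roller; 1.57 upright, stop at 1.75. Stiff hinge: it stays where left, about 2 N at its end moves it. The pad is 42 mm from the hinge, over the roller's axis. On the round of the shaft it stops about 0.14 rad high.
- swab_tub: Tub of cotton swabs, 75 mm across, 88 mm high, origin under its centre. Stands by; not to be disturbed.
- dust_brush: Flat brush with a wooden handle, 164 mm long, 12 mm high, lying; origin under its centre. Not to be disturbed.
- blade_tin: Flat grey tin, 63 x 91 x 20 mm; origin under its centre. Not to be disturbed.
- thumb_wax: Small round white pot, 49 mm across, 22 mm high; origin under its centre. Not to be disturbed.
- bag_taper: The grey bag taping machine on the left of the table, fixed, always in the same place. Its tape reel, a disc 176 mm across and 20 mm thick, facing the robot, hangs over the table with its centre at x = 0.53, y = 0.02, z = 0.56 m (robot base frame): keep the arm clear of it. Origin under the middle of the machine, on the table.

How it is judged:
By the outcome, as a careful person would: the job done as asked, in the order asked, and still so for the second after the job is handed in, with the robot touching nothing.
It also fails if it takes over 72 s, if anything falls off the work surface, if the arm or the gripper's body presses on something with over 40 N, if the wrist force passes 120 N, or if a joint passes its speed limit or range.

## Working session

There is one attempt and no reset: what is moved stays moved. The work goes in short steps, each a Python script; the robot and the scene stay as the last script left them, time stands still between calls to the robot, and variables do not carry over. Pictures are saved under pics/ and viewed, about 8 in all and at most 12, crops included, and the job is handed in when it is done.

```bash
ls; mkdir -p pics; python3 - <<'E'
from station import env,planner,eyes,job
import numpy as np,cv2
out=[]
for n in ("side","top"):
    c=eyes.read_camera(n); np.savez(f"{n}.npz",**c)
    cv2.imwrite(f"pics/{n}0.png",cv2.cvtColor(c["img"],cv2.COLOR_RGB2BGR))
    print(n,c["intrinsics"].tolist(),np.round(c["world_from_camera"],3).tolist())
print(env.get_time())
E
```

```text
pics
side [[407.74209926219294, 0.0, 277.1635310475957], [0.0, 407.74209926219294, 214.04555239246844], [0.0, 0.0, 1.0]] [[0.58, -0.399, 0.71, -0.074], [-0.814, -0.304, 0.494, -0.366], [0.019, -0.865, -0.501, 0.522], [0.0, 0.0, 0.0, 1.0]]
top [[398.41388259700443, 0.0, 281.2934479781864], [0.0, 398.41388259700443, 207.49857817843358], [0.0, 0.0, 1.0]] [[-0.024, -0.996, 0.089, 0.444], [-1.0, 0.022, -0.013, 0.064], [0.011, -0.089, -0.996, 0.942], [0.0, 0.0, 0.0, 1.0]]
0.1
```

View pics/top0.png

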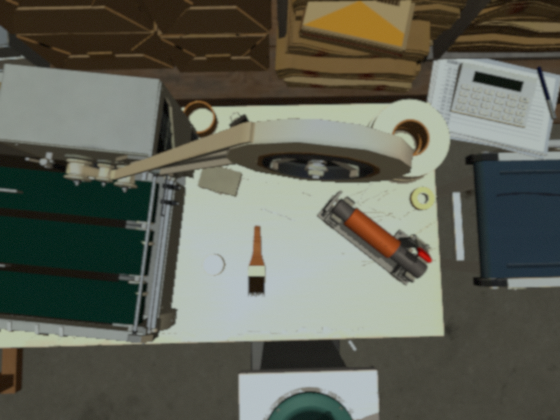

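View pics/side0.png

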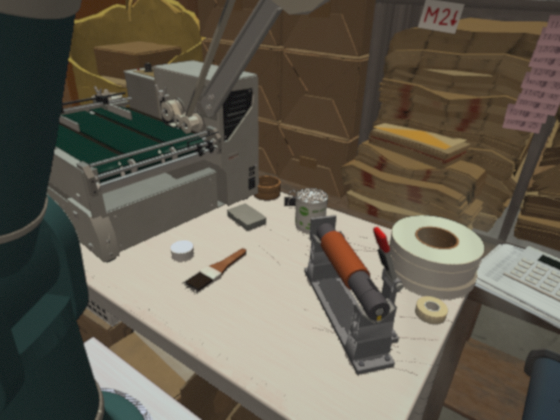

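```bash
cat > h.py <<'E'
import numpy as np,cv2
from scipy.optimize import least_squares
def cloud(c,T=None):
    K=c["intrinsics"];z=c["z_map"];v,u=np.mgrid[:420,:560]
    P=np.stack([(u-K[0,2])/K[0,0]*z,(v-K[1,2])/K[1,1]*z,z],-1)
    T=c["world_from_camera"] if T is None else T
    return P@T[:3,:3].T+T[:3,3]
def orange(c,P):
    h=cv2.cvtColor(c["img"],cv2.COLOR_RGB2HSV)
    return (h[...,0]>3)&(h[...,0]<14)&(h[...,1]>140)&(h[...,2]>60)&(P[...,2]>.085)&(P[...,2]<.15)&(c["z_map"]>0)
E
python3 - <<'E'
from h import *
allp=[]
for n in("side","top"):
    c=dict(np.load(n+".npz"));P=cloud(c);m=orange(c,P)
    m=cv2.erode(m.astype(np.uint8),np.ones((3,3)))>0
    k,l,s,_=cv2.connectedComponentsWithStats(m.astype(np.uint8)); m=l==1+np.argmax(s[1:,4])
    Q=P[m];print(n,len(Q),Q.min(0),Q.max(0))
    def f(p):
        x0,y0,a,z0=p;d=np.array([np.cos(a),np.sin(a),0])
        w=Q-[x0,y0,z0];return np.hypot(w@[-d[1],d[0],0],w[:,2])-.023
    for fixz in(0,1):
        q0=[*Q.mean(0)[:2],.9]
        r=least_squares((lambda p:f([*p,.105])) if fixz else f,q0 if fixz else q0+[.105],loss='soft_l1',f_scale=.002)
        a=r.x[2];s=(Q[:,:2]-r.x[:2])@[np.cos(a),np.sin(a)];e=np.percentile(s,[.5,99.5])
        print(r.x,np.abs(r.fun).mean(),"ends",e,"centre",r.x[:2]+e.mean()*np.array([np.cos(a),np.sin(a)]))
    h=cv2.cvtColor(c["img"],cv2.COLOR_RGB2BGR)
    b=(290,430,200,380) if n=="side" else (310,450,180,290)
    I=h[b[2]:b[3],b[0]:b[1]]; cv2.imwrite(f"pics/{n}1.png",cv2.resize(I,None,fx=400/I.shape[1]*1.0,fy=400/I.shape[1],interpolation=cv2.INTER_CUBIC))
a=cv2.imread("pics/side1.png");b=cv2.imread("pics/top1.png");H=max(a.shape[0],b.shape[0])
f=lambda i:cv2.copyMakeBorder(i,0,H-i.shape[0],0,0,0)
cv2.imwrite("pics/crop1.png",np.hstack([f(a),f(b)]))
E
```

```text
side 921 [ 0.4087186  -0.18508262  0.10461148] [ 0.49736466 -0.08200603  0.12807662]
[0.71856865 0.17253187 0.8768856  0.10317995] 0.0005915069765176789 ends [-0.45728339 -0.34730509] centre [ 0.46128199 -0.13673215]
[0.84958515 0.32541645 0.87425704] 0.0011277783091782853 ends [-0.65864999 -0.54868221] centre [ 0.46229293 -0.13763593]
top 920 [ 0.41412022 -0.18731311  0.11400482] [ 0.50631746 -0.0802987   0.13297368]
[0.70305258 0.15523608 0.87821125 0.1051217 ] 0.0009985346884049283 ends [-0.43157244 -0.32197022] centre [ 0.46247323 -0.13472636]
[-0.09792525 -0.81025251  0.87835208] 0.0010022858576202076 ends [0.82291451 0.93251498] centre [ 0.46242574 -0.13468612]
```

View pics/crop1.png

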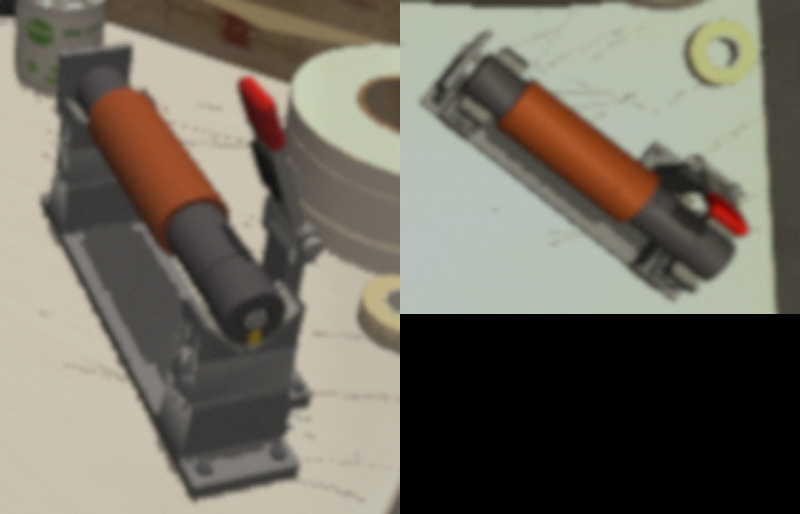

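```bash
cat >> h.py <<'E'
A=0.8765; d=np.array([np.cos(A),np.sin(A),0]); ys=np.array([-d[1],d[0],0]); zs=np.array([0,0,1.])
SL=np.array([.462,-.1357,.105]); SEAT=SL-.02*d
from scipy.spatial.transform import Rotation as Ro
def quat(beta,flip=1):
    R=Ro.from_rotvec(d*beta).as_matrix(); z=-R@zs; x=flip*(R@ys)
    return Ro.from_matrix(np.stack([x,np.cross(z,x),z],1)).as_quat(), z
def grasp(beta,flip=1,back=0.,off=0.):
    q,z=quat(beta,flip); return SL+off*d+(.019-back)*z, q
E
python3 - <<'E'
from h import *
from station import env,planner
c=dict(np.load("side.npz"));T=c["world_from_camera"];K=c["intrinsics"]
C=SEAT-.113*d
p=K@(T[:3,:3].T@(C-T[:3,3]));p/=p[2];print("proj centre",p[:2],"crop",(p[:2]-[290,200])*400/140)
for uv in((379.3,318.3),(381.5,310.3)):
    r=T[:3,:3]@np.linalg.inv(K)@[*uv,1];o=T[:3,3];w=o+r*((C-o)@d)/(r@d)-C
    print("y,z mm",w@ys*1e3,w[2]*1e3,"psi deg",np.degrees(np.arctan2(-w@ys,w[2])))
for fl in(1,-1):
  for b in range(-80,81,10):
    r=[]
    for back in(0,.10):
        j=planner.inverse_kinematics(*grasp(np.radians(b),fl,back)); r.append(None if j is None else np.round(j,2).tolist())
    print(fl,b,*r)
E
```

```text
proj centre [379.91374936 311.80834658] crop [256.89642675 319.45241881]
y,z mm -1.0920119735299316 -13.056446444115535 psi deg 175.2190365035608
y,z mm -2.1415753930964856 2.4595384110363967 psi deg 41.04682212330241
1 -80 None None
1 -70 None None
1 -60 None None
1 -50 None None
1 -40 None None
1 -30 [0.02, 0.29, -0.01, 2.43, 1.56, 0.33, 0.96] None
1 -20 [1.15, 0.76, -1.32, 2.27, 1.42, 0.95, 1.37] [1.21, 0.24, -1.25, 2.26, 0.77, 0.67, 1.86]
1 -10 [1.18, 0.81, -1.32, 2.16, 1.18, 0.99, 1.63] [1.24, 0.41, -1.28, 2.12, 0.68, 0.87, 2.02]
1 0 [1.18, 0.88, -1.33, 2.05, 1.01, 1.09, 1.81] [1.22, 0.59, -1.31, 1.98, 0.66, 1.09, 2.07]
1 10 [1.17, 0.98, -1.33, 1.94, 0.88, 1.23, 1.92] [1.19, 0.77, -1.32, 1.83, 0.64, 1.29, 2.11]
1 20 [1.15, 1.08, -1.33, 1.83, 0.79, 1.38, 1.99] [1.14, 0.93, -1.33, 1.69, 0.63, 1.48, 2.12]
1 30 [1.13, 1.18, -1.34, 1.72, 0.72, 1.52, 2.04] [1.1, 1.07, -1.33, 1.55, 0.61, 1.65, 2.13]
1 40 [1.1, 1.28, -1.34, 1.61, 0.66, 1.66, 2.05] [1.05, 1.2, -1.34, 1.41, 0.58, 1.81, 2.14]
1 50 [1.07, 1.37, -1.34, 1.51, 0.59, 1.79, 2.05] [0.87, 1.07, -0.9, 1.29, 0.25, 1.83, 2.41]
1 60 [
[... 418 characters left out ...]
 -0.46, 2.15, 0.25, 0.72, -0.75]
-1 0 [0.51, 0.41, -0.35, 2.09, 0.22, 0.68, -0.68] [0.56, 0.25, -0.39, 2.01, 0.12, 0.9, -0.59]
-1 10 [0.52, 0.48, -0.32, 1.98, 0.09, 0.86, -0.53] [0.53, 0.36, -0.31, 1.87, 0.03, 1.08, -0.48]
-1 20 [0.52, 0.56, -0.28, 1.87, 0.0, 1.05, -0.44] [0.52, 0.48, -0.26, 1.73, -0.02, 1.26, -0.42]
-1 30 [0.52, 0.66, -0.26, 1.76, -0.05, 1.23, -0.39] [0.52, 0.61, -0.23, 1.59, -0.06, 1.44, -0.38]
-1 40 [0.52, 0.76, -0.24, 1.65, -0.09, 1.4, -0.36] [0.52, 0.74, -0.22, 1.45, -0.09, 1.61, -0.36]
-1 50 [0.53, 0.86, -0.23, 1.55, -0.13, 1.57, -0.34] [0.53, 0.88, -0.21, 1.32, -0.12, 1.78, -0.35]
-1 60 [0.53, 0.96, -0.22, 1.46, -0.16, 1.73, -0.33] None
-1 70 None None
-1 80 None None
```

```bash
python3 - <<'E'
from h import *
from station import env,planner,eyes
for n in("side","top"):
    P=cloud(dict(np.load(n+".npz")));w=P-SEAT
    m=(np.hypot(P[...,0]-.68,P[...,1]+.21)<.11)&(P[...,2]>.03)&(P[...,2]<.3);Q=P[m]
    print(n,len(Q),Q.min(0),Q.max(0),"seat x,y ext",(Q-SEAT)[:,:3]@d.__array__().min() if 0 else (((Q-SEAT)@d).min(),((Q-SEAT)@d).max(),((Q-SEAT)@ys).max()), np.percentile(Q[:,2],95))
p=np.array(env.get_tcp_pos()); env.move_straight([p[0],p[1],.33],v=.25)
env.move_pose(*grasp(0,-1,.20)); print(env.get_time(),env.get_tcp_pos(),np.round(env.get_joint_positions(),2))
T=np.eye(4);T[:3,:3]=Ro.from_quat(env.get_tcp_rot()).as_matrix();T[:3,3]=env.get_tcp_pos()
c=eyes.read_camera("wrist");cv2.imwrite("pics/w0.png",cv2.cvtColor(c["img"],cv2.COLOR_RGB2BGR))
P=cloud(c,T@c["hand_eye"]);m=orange(c,P);k,l,s,_=cv2.connectedComponentsWithStats(m.astype(np.uint8)); Q=P[l==1+np.argmax(s[1:,4])]
def f(p):
    a=p[2];w=Q-[p[0],p[1],p[3]];return np.hypot(w@[-np.sin(a),np.cos(a),0],w[:,2])-.023
r=least_squares(f,[*SL[:2],A,.105],loss='soft_l1',f_scale=.002);a=r.x[2];u=np.array([np.cos(a),np.sin(a)])
s=(Q[:,:2]-r.x[:2])@u;e=np.percentile(s,[.5,99.5]);print(len(Q),a,r.x[3],np.abs(r.fun).mean(),e[1]-e[0],r.x[:2]+e.mean()*u)
E
```

```text
side 4412 [ 0.57970927 -0.31967367  0.03003274] [ 0.75779824 -0.14696295  0.08257652] seat x,y ext (np.float64(-0.007376756664440296), np.float64(0.16285795977108877), np.float64(-0.13653611233692414)) 0.08076507093163071
top 3151 [ 0.58266972 -0.31955149  0.03012036] [ 0.75820611 -0.15316289  0.08658237] seat x,y ext (np.float64(-0.007092835092349928), np.float64(0.16849330947071656), np.float64(-0.14424284283034602)) 0.0839880310197918
2.5333 [ 0.46200756 -0.13723641  0.28601331] [ 0.61  0.14 -0.43  1.89  0.06  1.12 -0.54]
3661 0.879116909893244 0.10568648778150104 0.0005066575667259104 0.11390915164523996 [ 0.46081038 -0.13562019]
```

View pics/w0.png

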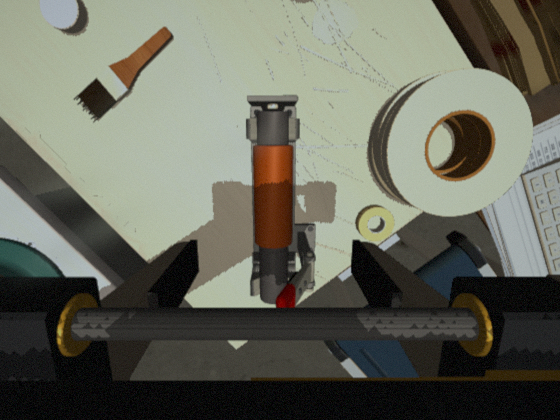

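```bash
sed -i 's/^A=0.8765/A=0.878/; s/SL=np.array(\[.462,-.1357,.105\])/SL=np.array([.4614,-.1357,.105])/' h.py
cat >> h.py <<'E'
def turn(env,b0,b1,lim=35,rate=.6):
    n=max(1,int(np.ceil(abs(b1-b0)/10)));fm=0
    for b in np.linspace(b0,b1,n+1)[1:]:
        p,q=grasp(np.radians(b),-1)
        env.move_straight(p,q,v=.019*rate)
        f=np.linalg.norm(env.get_wrist_force());fm=max(fm,f)
        if f>lim: print("force stop",b,env.get_wrist_force());break
    return b,fm
def snap(env,eyes,name):
    T=np.eye(4);T[:3,:3]=Ro.from_quat(env.get_tcp_rot()).as_matrix();T[:3,3]=env.get_tcp_pos()
    c=eyes.read_camera(name);return c,(T@c["hand_eye"] if name=="wrist" else c["world_from_camera"])
E
python3 - <<'E'
from h import *
from station import env,planner,eyes
p,q=grasp(0,-1); env.move_straight(p,q,v=.15,max_force=15)
print(env.get_time(),np.array(env.get_tcp_pos())-p)
print(turn(env,0,40),env.get_time(),np.array(env.get_tcp_pos())-grasp(np.radians(40),-1)[0])
env.command_gripper(.0);print("open",env.get_opening(),env.get_wrist_force(),env.get_time())
b,f=turn(env,40,-18);print(b,f,env.get_wrist_force(),env.get_opening(),env.get_time(),np.round(env.get_joint_positions(),2))
c,_=snap(env,eyes,"side");cv2.imwrite("pics/s2.png",cv2.resize(cv2.cvtColor(c["img"],cv2.COLOR_RGB2BGR)[180:390,270:480],None,fx=2.6,fy=2.6,interpolation=cv2.INTER_CUBIC))
E
```

```text
4.0667 [ 0.00057745 -0.00015849  0.00067428]
(np.float64(40.0), np.float64(2.1155896868441086)) 5.8333 [-0.00031828  0.00068049  0.00012445]
open 0.04520261137637561 [0.08627826 0.4209195  2.28284325] 6.6
-18.0 25.01998223721514 [-11.67872824   8.18356741  20.55811378] 0.04543332068740087 9.2583 [ 0.22  0.3  -0.13  2.3   0.65  0.35 -1.19]
```

View pics/s2.png

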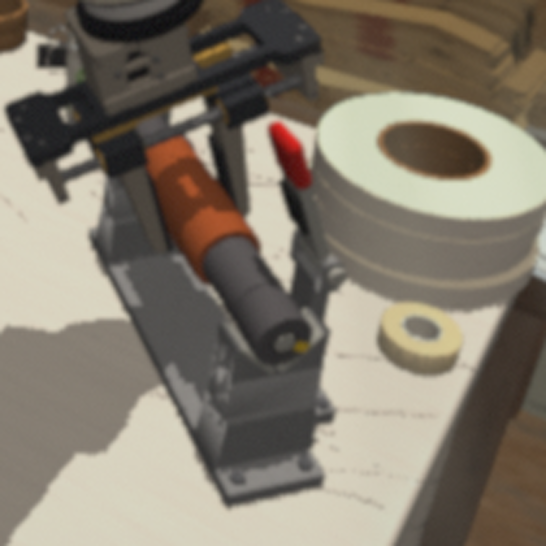

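```bash
sed -i 's/-.1357,.105\]/-.1357,.1057]/' h.py
python3 - <<'E'
from h import *
from station import env,planner,eyes
for k in range(2):
    env.command_gripper(.092)
    print(turn(env,-18,40,rate=.9),env.get_wrist_force())
    env.command_gripper(.0);print("open",env.get_opening(),env.get_wrist_force(),env.get_time())
    b,f=turn(env,40,-18 if k==0 else -19);print(b,f,env.get_wrist_force(),env.get_opening(),env.get_time())
c,T=snap(env,eyes,"side");np.savez("s3.npz",**c);cv2.imwrite("pics/s3.png",cv2.resize(cv2.cvtColor(c["img"],cv2.COLOR_RGB2BGR)[220:340,310:430],None,fx=5,fy=5,interpolation=cv2.INTER_CUBIC))
E
```

```text
(np.float64(40.0), np.float64(1.3341151534834468)) [-1.07085433 -0.5100486   0.61072472]
open 0.04510516270081492 [ 1.21710768 -0.60972872 -0.34681141] 13.05
-18.0 21.64778086956501 [-9.46623949  8.49103616 17.51910476] 0.045384499385920055 15.7083
(np.float64(40.0), np.float64(1.2364291075989167)) [ 0.06166012 -0.00863247  0.484865  ]
open 0.04538277193945068 [ 1.76672956  0.13272655 -0.23762694] 19.45
-19.0 23.18004034588368 [-10.31045312   7.65353841  19.29850193] 0.045278095278482505 22.1417
```

View pics/s3.png

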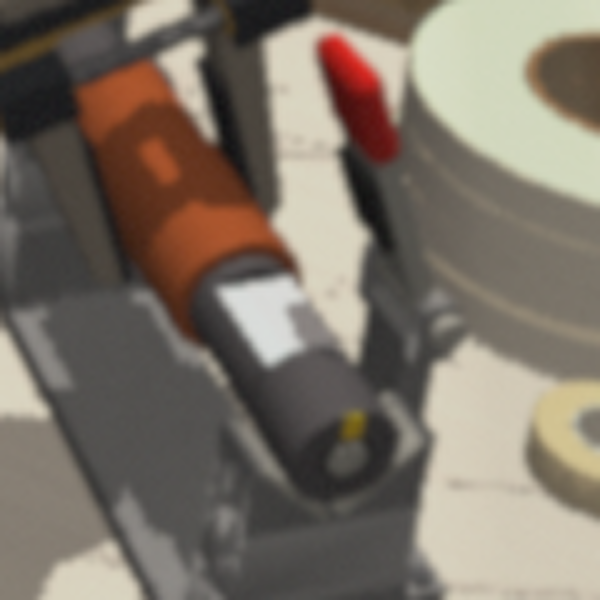

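```bash
cat >> h.py <<'E'
def flat(c,T):
    P=cloud(c,T);F=SEAT-.064*d+[0,0,.012];w=P-F;s=w@d;y=w@ys
    h=cv2.cvtColor(c["img"],cv2.COLOR_RGB2HSV)
    m0=(abs(s)<.017)&(abs(y)<.013)&(abs(w[...,2])<.012)&(c["z_map"]>0)
    for nm,m in(("bright",m0&(h[...,2]>130)&(h[...,1]<60)),("all",m0&(abs(y)<.010)),):
        S,Y,Z=s[m],y[m],w[...,2][m]
        if m.sum()<12: print(nm,m.sum());continue
        r=least_squares(lambda p:p[0]+p[1]*S+p[2]*Y-Z,[0,0,0],loss='soft_l1',f_scale=.001)
        print(nm,m.sum(),"z off mm %.2f slope_x %.1f slope_y deg %.2f (psi est)"%(r.x[0]*1e3,np.degrees(r.x[1]),np.degrees(r.x[2])),"res",np.abs(r.fun).mean(),"y centre mm",(Y.min()+Y.max())*500,"y ext",Y.min(),Y.max())
E
python3 - <<'E'
from h import *
from station import env,planner,eyes
env.command_gripper(.092);print(env.get_wrist_force())
c,T=snap(env,eyes,"side");flat(c,T)
turn(env,-19,0,rate=.9)
p,q=grasp(0,-1,.17);env.move_straight(p,q,v=.2);env.sleep(.2);print(env.get_time())
for n in("side","top","wrist"):
    print(n);c,T=snap(env,eyes,n);flat(c,T)
cv2.imwrite("pics/w4.png",cv2.resize(cv2.cvtColor(c["img"],cv2.COLOR_RGB2BGR)[80:320,180:380],None,fx=2.5,fy=2.5,interpolation=cv2.INTER_CUBIC))
E
```

```text
[ 0.41089319 -0.12642464  0.02291513]
bright 197 z off mm -1.97 slope_x -0.4 slope_y deg 0.05 (psi est) res 0.0005368343885321117 y centre mm -0.061777734264381774 y ext -0.012878804572449833 0.01275524910392107
all 156 z off mm -1.95 slope_x -0.6 slope_y deg 0.19 (psi est) res 0.0005415605614146101 y centre mm -0.1450065517524697 y ext -0.009977217274152385 0.009687204170647445
25.1083
side
bright 160 z off mm -1.93 slope_x -0.2 slope_y deg 0.17 (psi est) res 0.0005258843346099447 y centre mm 0.08452426354046798 y ext -0.012731850121140554 0.01290089864822149
all 164 z off mm -1.92 slope_x -0.1 slope_y deg -0.07 (psi est) res 0.0005582826588012974 y centre mm -0.0019752077375758195 y ext -0.00995266149141344 0.009948711075938288
top
bright 10
all 24 z off mm -0.71 slope_x -0.5 slope_y deg -0.06 (psi est) res 0.0010236733076724532 y centre mm 5.915448132407175 y ext 0.0024890145922132536 0.009341881672601096
wrist
bright 114 z off mm 0.69 slope_x -0.3 slope_y deg -0.36 (psi est) res 0.0005557570273500567 y centre mm 5.194468162448935 y ext -0.002093452069723065 0.012482388394620935
all 506 z off mm 0.63 slope_x 0.1 slope_y deg -0.42 (psi est) res 0.000548605154351282 y centre mm -0.42386818744699284 y ext -0.009981553148850436 0.00913381677395645
```

View pics/w4.png

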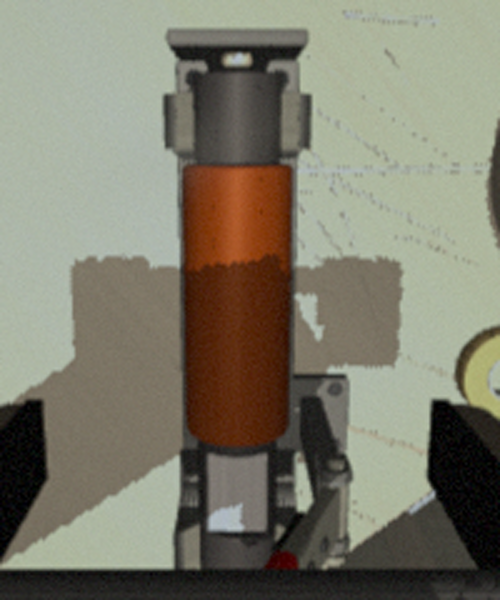

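```bash
cat >> h.py <<'E'
H=SEAT-.064*d-.042*ys; H[2]=.125
def hd(c,T):
    P=cloud(c,T);h=cv2.cvtColor(c["img"],cv2.COLOR_RGB2HSV);w=P-H
    m=((h[...,0]<4)|(h[...,0]>174))&(h[...,1]>170)&(h[...,2]>80)&(np.linalg.norm(w,axis=-1)<.13)&(c["z_map"]>0)
    Q=w[m];c0=Q.mean(0);return m.sum(),"x,y,z mm",np.round([c0@d*1e3,c0@ys*1e3,c0[2]*1e3],1),"theta",np.arctan2(c0[2],c0@ys),"zmax",Q[:,2].max(),"y ext",(Q@ys).min(),(Q@ys).max()
def arc(th,r=.085,flip=1):
    p=H+(r*np.cos(th)-.0055*np.sin(th)-.010)*ys+(r*np.sin(th)+.0055*np.cos(th))*zs
    z=-zs;x=flip*d
    return p,Ro.from_matrix(np.stack([x,np.cross(z,x),z],1)).as_quat()
E
python3 - <<'E'
from h import *
from station import env,planner,eyes
for n in("side","top"): print(hd(*snap(env,eyes,n)))
for fl in(1,-1):
    for th in(1.6,.8,0):
        p,q=arc(th,flip=fl);j=planner.inverse_kinematics(p,q);print(fl,th,np.round(p,3),None if j is None else np.round(j,2))
print(np.round(env.get_joint_positions(),2))
E
```

```text
(np.int64(131), 'x,y,z mm', array([-9.2, 34.9, 80.7]), 'theta', np.float64(1.162727902408604), 'zmax', np.float64(0.08986764123137109), 'y ext', np.float64(0.024995461704070434), np.float64(0.040448901339521705))h.py:43: RuntimeWarning: Mean of empty slice.
  Q=w[m];c0=Q.mean(0);return m.sum(),"x,y,z mm",np.round([c0@d*1e3,c0@ys*1e3,c0[2]*1e3],1),"theta",np.arctan2(c0[2],c0@ys),"zmax",Q[:,2].max(),"y ext",(Q@ys).min(),(Q@ys).max()
  ret = um.true_divide(
Traceback (most recent call last):
  File "h.py", line 43, in hd
    Q=w[m];c0=Q.mean(0);return m.sum(),"x,y,z mm",np.round([c0@d*1e3,c0@ys*1e3,c0[2]*1e3],1),"theta",np.arctan2(c0[2],c0@ys),"zmax",Q[:,2].max(),"y ext",(Q@ys).min(),(Q@ys).max()
                                                                                                                                    ~~~~~~~~~~^^
ValueError: zero-size array to reduction operation maximum which has no identity
```

```bash
python3 - <<'E'
from h import *
from station import env,planner,eyes
for n in("side","top","s3"):
    c=dict(np.load(n+".npz"));P=cloud(c);h=cv2.cvtColor(c["img"],cv2.COLOR_RGB2HSV)
    u0={"side":(374,226,398,255),"s3":(372,226,392,254),"top":(415,242,438,264)}[n]
    w=P-H;R=c["img"].astype(int);m=np.zeros((420,560),bool);m[u0[1]:u0[3],u0[0]:u0[2]]=1
    m&=(R[...,0]>90)&(R[...,0]>2.2*R[...,1])&(c["z_map"]>0);m&=np.linalg.norm(w,axis=-1)<.2
    Q=w[m];print(n,m.sum(),h[m].mean(0));L=np.stack([Q@d,Q@ys,Q[:,2]],1)*1e3
    print(np.round(np.percentile(L,[2,50,98],axis=0),1).tolist())
for fl in(1,-1):
    for th in(1.6,.8,0):
        p,q=arc(th,flip=fl);j=planner.inverse_kinematics(p,q);print(fl,th,np.round(p,3),None if j is None else np.round(j,2))
print(np.round(env.get_joint_positions(),2))
E
```

```text
side 107 [  1.08411215 200.08411215 140.69158879]
[[-16.4, 26.0, 66.3], [-8.4, 36.0, 86.3], [8.2, 39.8, 89.2]]
top 98 [  1.98979592 217.02040816 145.29591837]
[[-11.0, 23.5, 73.3], [3.0, 33.6, 89.2], [13.2, 39.1, 92.2]]
s3 132 [  1.13636364 199.96969697 141.45454545]
[[-16.4, 25.8, 64.5], [-12.2, 35.4, 85.6], [8.1, 39.7, 89.4]]
1 1.6 [ 0.454 -0.239  0.21 ] [ 0.87  0.3  -0.54  1.91  0.18  0.98  1.13]
1 0.8 [ 0.405 -0.198  0.19 ] [ 0.87  0.21 -0.54  2.07  0.14  0.9   1.13]
1 0 [ 0.382 -0.179  0.13 ] [ 0.84  0.26 -0.54  2.18  0.2   0.74  1.05]
-1 1.6 [ 0.454 -0.239  0.21 ] [ 0.56  0.25 -0.17  1.93  0.05  0.96 -1.89]
-1 0.8 [ 0.405 -0.198  0.19 ] [ 0.56  0.18 -0.2   2.08  0.05  0.89 -1.93]
-1 0 [ 0.382 -0.179  0.13 ] [ 0.54  0.22 -0.2   2.2   0.07  0.73 -1.97]
[ 0.6   0.17 -0.42  1.93  0.08  1.06 -0.55]
```

```bash
python3 - <<'E'
from h import *
from station import env,planner,eyes
p=np.array(env.get_tcp_pos());env.move_straight([p[0],p[1],.31],v=.2);env.command_gripper(0)
p,q=arc(1.4);env.move_pose(p+[0,0,.1],q);env.move_straight(p,q,v=.15,max_force=10)
print(env.get_time(),np.array(env.get_tcp_pos())-p,env.get_wrist_force())
for th in np.arange(1.25,.19,-.15):
    s=env.move_straight(*arc(th),v=.08,max_force=20);f=env.get_wrist_force()
    print(round(th,2),s,np.round(f,1),round(np.linalg.norm(np.array(env.get_tcp_pos())-arc(th)[0]),4))
    if s:break
c,T=snap(env,eyes,"side");cv2.imwrite("pics/s5.png",cv2.resize(cv2.cvtColor(c["img"],cv2.COLOR_RGB2BGR)[180:350,290:460],None,fx=3.2,fy=3.2,interpolation=cv2.INTER_CUBIC));print(env.get_time())
E
```

```text
29.4833 [ 0.00059537 -0.0001132   0.00069415] [ 0.10191164 -0.42419489 -0.15973719]
1.25 False [-0.3 -0.1  0.3] 0.0007
1.1 False [-0.3 -0.4 -0.3] 0.0002
0.95 False [-0.1  0.4 -0.7] 0.0002
0.8 False [-0.   0.1  0.6] 0.0003
0.65 False [-0.4  0.2  0.5] 0.0005
0.5 False [ 0.5 -0.8 -0.5] 0.0005
0.35 False [-0.8  0.2  0.6] 0.0004
0.2 False [ 0.5 -0.2 -0.5] 0.0004
32.0
```

View pics/s5.png

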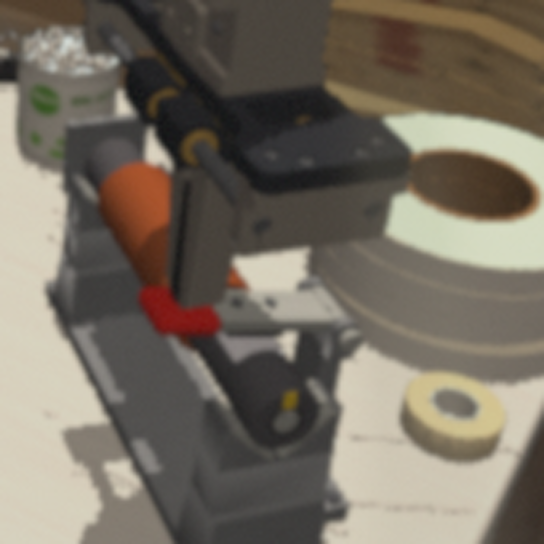

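```bash
python3 - <<'E'
from h import *
from station import env,planner,eyes
print(env.move_straight(*arc(.06),v=.05,max_force=15),env.get_wrist_force())
p,q=arc(0)
s=env.move_straight(p-[0,0,.010],q,v=.02,max_force=15)
print(s,env.get_wrist_force(),(np.array(env.get_tcp_pos())-p)*1e3)
env.sleep(.3);print(env.get_wrist_force(),(np.array(env.get_tcp_pos())-p)*1e3)
t=np.array(env.get_tcp_pos());env.move_straight(t+[0,0,.12],v=.12)
env.move_straight(t+[0,0,.12]+.12*ys*-1,v=.2);print(env.get_time(),env.get_wrist_force())
for n in("side","top"):
    c,T=snap(env,eyes,n);P=cloud(c,T);w=P-H;s,y=w@d,w@ys
    R=c["img"].astype(int);red=(R[...,0]>90)&(R[...,0]>2.6*R[...,1])&(c["z_map"]>0)
    for nm,m in(("grip",red&(abs(s)<.013)&(y>.066)&(y<.094)&(w[...,2]>-.003)),("strip",(abs(s)<.010)&(y>.015)&(y<.058)&(w[...,2]>-.005)&(w[...,2]<.02)&(c["z_map"]>0))):
        if m.sum()<8: print(n,nm,m.sum());continue
        Y,Z,S=y[m],w[...,2][m],s[m];r=least_squares(lambda k:k[0]+k[1]*(Y-Y.mean())+k[2]*S-Z,[0,0,0],loss='soft_l1',f_scale=.001)
        print(n,nm,m.sum(),"z mm",r.x[0]*1e3,"slope rad",r.x[1],"slope_x",r.x[2],"atan z",r.x[0]/Y.mean())
    if n=="side":cv2.imwrite("pics/s6.png",cv2.resize(cv2.cvtColor(c["img"],cv2.COLOR_RGB2BGR)[180:350,290:460],None,fx=3.4,fy=3.4,interpolation=cv2.INTER_CUBIC))
E
```

```text
False [-1.18730165 -0.64573672 -0.41961418]
True [-1.87791253  1.47198816  6.90436054] [ 0.37146359 -0.19138177 -0.04067858]
[-1.66683863  1.30722707  7.77199776] [ 0.35879448 -0.20940815 -0.04875098]
35.0333 [ 0.31745998 -0.82682771  0.10539297]
side grip 197 z mm 3.644823847074738 slope rad -0.014405184605861519 slope_x -0.0054639620869086835 atan z 0.04504933243488829
side strip 226 z mm 2.57030703378682 slope rad -0.0004774740159131266 slope_x 0.008197812182636845 atan z 0.06963915219659221
top grip 178 z mm 5.280966465680336 slope rad -0.008979190248190447 slope_x -0.022237653108911848 atan z 0.06569153555493552
top strip 210 z mm 4.500672584573336 slope rad -0.0067245639494125965 slope_x -0.006378025618471348 atan z 0.12254583900534001
```

View pics/s6.png

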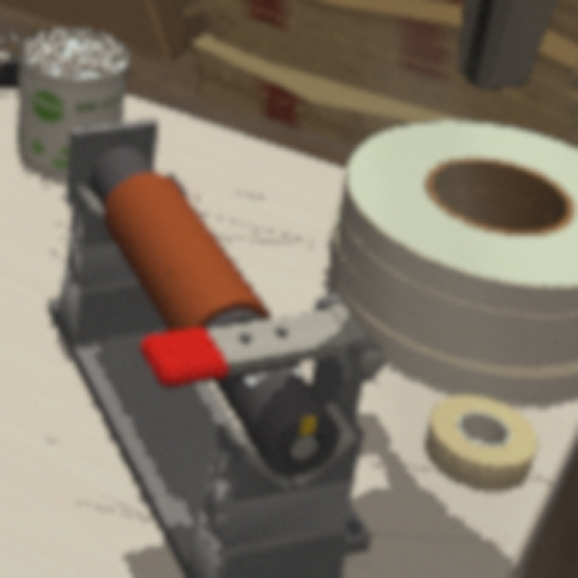

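```bash
python3 - <<'E'
from h import *
from station import env,eyes,job
for n in("side","top"):
    c,T=snap(env,eyes,n);P=cloud(c,T);m=orange(c,P)&(np.linalg.norm(P-SL,axis=-1)<.07);Q=P[m]
    f=lambda p:np.hypot((Q-[p[0],p[1],p[3]])@[-np.sin(p[2]),np.cos(p[2]),0],Q[:,2]-p[3]-p[4]*((Q-SL)@d))-.023
    r=least_squares(f,[*SL[:2],A,.105,0],loss='soft_l1',f_scale=.002);w=r.x[:2]-SL[:2]
    print(n,"lateral mm",w@ys[:2]*1e3,"A",r.x[2],"z",r.x[3],"tilt",r.x[4])
print(env.get_time(),env.get_wrist_force());job.sign_off()
E
```

```text
side lateral mm -4.829892535074804 A 0.8762130588551477 z 0.1030271296377526 tilt -0.0010397063640662338
top lateral mm -1.3104126470144353 A 0.8778343124980718 z 0.10490918475669046 tilt -0.0009140735230246508
35.2333 [-0.21453751 -0.38250793  0.4217159 ]
the job is handed in; nothing more can be done
```

The flat now faces up, the hold-down arm is pressed level on it, and the job is handed in at about 35 s of the 72 s allowed.

**What I did**
- **Rolling:** I gripped the sleeve and rolled the roller about 175° in the V-blocks. This took three strokes, with the open gripper turned back round the roller between them. The wrist force peaked at about 25 N.
- **Hold-down arm:** I swung it down with the closed fingers, pressed until the force changed by 15 N, then moved the robot clear.

**Last checks**
- **Flat:** Plane fits to the depth images before the arm came down put it within about 0.5° of straight up. Afterwards the yellow mark still pointed up.
- **Arm:** When the press stopped, the fingertips were within 0.1 mm of the height worked out for a level arm. The fitted slope of the strip was -0.0005 rad (side camera) and -0.007 rad (top camera). The slope of the grip was -0.014 and -0.009 rad.
- **Roller:** It fits level, to about 0.001 rad. The axis height is 104.9 mm from the top camera and 103.0 mm from the side camera, against 105 mm expected. The side camera read about 2 mm low before the rolling too.
- **Robot:** The wrist force read about zero after it moved clear.

**Checks that disagreed or were incomplete**
- **Sideways position:** The last fit gave -4.8 mm (side) and -1.3 mm (top). These fits leave the position along the roller free, so a small angle error shows up as a sideways shift. I did not resolve it further, but the pictures show the roller seated.
- **Other objects:** I kept clear of the things on the table, but I did not measure their positions again at the end.

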